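# Snug down the torch foot's clamp nut with an adjustable wrench

## Robot

A 6-joint arm with a two-finger parallel gripper is mounted at the origin on the work surface. World frame = base frame: x ahead of the robot, y to its left, z up, the work surface at z = 0. Lengths are in mm, angles in rad, forces in N, time in s.
With the tool pointing down it reaches from about 375 to 925 mm from the base axis. Payload 5.7 kg.
Tool frame: the origin (TCP) lies midway between the tips of the shut fingers; the grasp point (between the pads) lies 19 mm behind it; z points along the fingers, y is the line along which they close (so a half turn about z gives the same grasp; the last joint's range is limited). The gripper opens to 85 mm and grips with 20 to 120 N. Pads are 22 mm wide; open, the fingers measure 114 mm over their backs; the gripper's body (76 mm by 85 mm) begins 54 mm behind the grasp point. The pads swing forward as they close: fully open they stand 13 mm farther back than shut.
Start: joints at [1.125, 0.359, 1.51, -0, 1.272, -0.115], TCP at [194.871, 567.438, 206.067] pointing down, gripper open.
Joint ranges: [-2.97, 2.97], [-1.01, 2.36], [0.21, 2.38], [-0.96, 4.11], [0.2, 2.71], [-2.98, 2.98]. Speed limits (rad/s): [2.39, 2.39, 3.14, 3.14, 3.14, 3.14].

## Interface

Orientations are given as a rotation vector (axis times angle).
In Python, from station import r, viewer, search_frame, landmark_of gives the robot as it stands.
- The arm moves only by the tool carry_out, never from a script. Its argument "rows" is a list that holds one entry, the list of rows, each a list of 7 numbers: the shift along the tool's x, y, z in mm, then the turn, a rotation vector about the tool's x, y, z in degrees, then the opening, from 0 (shut) to 1 (fully open). A call has 1 to 12 rows; each row is the pose to reach, as a shift and turn from the pose commanded when the call began, along the tool's axes at that moment; what a row does not reach only later rows make up. A row lasts 1/10 s, in which the tool goes at most 50 mm and 8.59 degrees, less where a joint would pass 70% of its speed; a pose out of reach is approached as far as the arm can. A call with a gripper value outside its range is refused whole. The fingers move at their own pace and stop on an object; "grip_force" is the grip in N (left out, the last holds). Time passes only in rows, so rows that repeat a pose let the fingers close. It gives the time, the measured TCP pose, the force, the opening and the grip force at its end, in the units of the state.
- r.get_state(): the state, without advancing time (a new reading comes with each control period).
- viewer.camera(name): name is "scene" or "top"; returns the picture (480x640x3 uint8, red, green, blue); there is no depth.
- viewer.camera_info(name): a dict with "mtx" (3x3 intrinsics, pixels), "R" (3x3) and "t" (3): a world point X has camera coordinates R X + t. Camera axes: x right, y down, z forward; pixel columns grow to the right and rows downward; lengths in mm; the calibration is good to about 2 mm. A picture is of the moment at which its call begins. camera_info takes no time and is no camera call.
- r.hand_in(): hands the job in; it is judged then, once.
Trained networks look in the newest picture that a camera, given by its name, has taken for a name from the list of things; names that differ only in an ending like _2 or _b are one class to them, and where a whole thing is asked for, a point or a joint stands for the part that bears it (a point fixed in the world has none). Each returns a list of dicts, best first, with "p" (0 to 1); they miss things now and then, are a little off and sometimes report something else, mostly with a low value. They report only what shows in the picture. A call takes as long as a camera call.
- search_frame(camera, name): "position" ([x, y, z] in mm, in the coordinates of the camera as it stood for that picture, good to about 4 mm: the middle of the surface that is visible of it).
- landmark_of(camera, name): "position" ([x, y, z] in mm, in the coordinates of the camera as it stood for that picture, good to about 4 mm: a listed point, or the origin of a listed thing).
The state is a dict: "time_s": time; "joints": joint angles; "dq": joint speeds; "joint_efforts": joint torques, N m; "tool_pos": TCP position; "tool_rot": TCP orientation; "ft_force": force on the tool from outside, world axes, zero at the start; "torque": the same for the moment, N m; "gripper_width": opening from 0.0 (shut) to 1.0 (fully open); "gripper_force": force on a finger pad.
Only numpy, scipy, OpenCV 4.12 (cv2) and the standard library are available. Lean on these libraries where they do the work, as an engineer would, in place of code of your own. Each camera call takes 0.05 s, during which the arm holds its last target. There are 200 camera calls.

## Task

The adjustable wrench already lies on the hexagonal clamp nut of the torch foot, but its jaws stand open too wide. With a light touch roll the wrench's worm until the jaws just fit the nut, then turn the nut clockwise (seen from above) with the wrench until it comes up against its stop, without heaving on it so that the jaws spring open. Leave the wrench lying on the nut with its jaws still snug, do not touch the nut itself, and leave the other things on the bench where they are.

Things in the scene. Friction and masses are not known exactly. Their poses are not given: they have to be found in the camera images.
- foot: Fixed round foot of a bench torch, black cast iron, 190 mm across, let into the bench more or less: its upper face stands 23 to 35 mm above the bench. Origin at the centre of its underside, 35 mm below its upper face (so at or below the bench top); z up. The nut stands at its centre.
- foot_top (a point): Centre of the foot's upper face = the axis of the nut at its lower face.
- hex_nut: Brass hexagon nut lying flat on the foot's upper face, 30 mm across flats, 34.6 mm across corners, 16 mm high, with a steel stud end (18 mm diameter) 4 mm proud of it; vertical axis; origin on the axis at its underside; two of its flats face its own +y and -y. Starts with flats within 6 degrees of the jaw faces.
- nut (a joint): Turning of the nut, rad; grows clockwise seen from above; starts within 0.04 of 0; a hard stop at 0.80. It turns stiffly: about 0.22 N m, i.e. 1.3 N pushed sideways at point handle.
- wrench: Loose steel adjustable wrench lying flat on the foot, its open mouth round the nut, 231 mm long, 0.5 to 0.65 kg. Origin at its underside, at the centre of a snugly held nut; +x points out of the mouth, the handle runs to -x, z up. Fixed jaw's face at y = +15 mm, moving jaw on the -y side, bottom of the mouth at x = -19.5. Head 14 mm thick, 55 mm wide, from x = +16 to -70.
- mouth (a point): Point of the wrench between its jaws: wrench x 0, y 0, z 7 mm.
- handle (a point): Point on the handle: wrench x -170, y 0, z 7 mm. The handle is 22 mm wide and 10 mm thick (wrench z 2 to 12), from x = -68 to a round end at x = -215, and juts out over the foot's rim with air below it down to the bench.
- jaw (a joint): Travel of the moving jaw, m: the jaw opening is 26 mm + this value (0 to 0.010), so the 30 mm nut is just fitted at 0.004. Starts between 0.0065 and 0.0085. Moves only with the worm and holds against about 55 N; levering hard against the nut's stop (some 6 N or more at point handle) can force it open.
- worm: Knurled steel roller, 20 mm diameter, 16 mm long, in the middle of the wrench's head; origin on its axis at wrench x -38, y 0, z 11 mm, so its top is 21 mm above the foot and 7 mm proud of the head. Its axis lies along wrench y. Its top dragged towards the nut (wrench +x) closes the jaws, dragged towards the handle opens them: 0.7 mm of jaw per 10 mm of drag.
- pot: Terracotta pot, 120 mm wide, 105 mm high, holding glass tubes that reach 176 mm; origin under its centre. A bystander.
- jar: Small glass jar, 84 mm wide, 65 mm high; origin under its centre. A bystander.
- torch: Brass torch head on a small black stand, about 130 mm long and 140 mm high; origin under the stand's centre. A bystander.
- worm_mid (a point): The middle of the worm's axis, 10 mm below its top. It takes about 4 N of drag; friction with a fingertip is about 0.6 (0.5 to 0.75), so a press of 9 to 15 N turns it, contact is stiff (some 30 N per mm), and more than 25 N is too hard. A fingertip covers some 16 mm of drag: several strokes, lifting between them, are needed. When the jaws are on the nut it stops and the finger slips.

How it is judged:
By the outcome, as a careful person would: the job done as asked, in the order asked, and still so for the second after the job is handed in, with the robot touching nothing.
It also fails if it takes over 67 s, if anything falls off the work surface, if the arm or the gripper's body presses on something with over 40 N, if the wrist force passes 120 N, or if a joint passes its speed limit or range.

## Working session

There is one attempt and no reset: what is moved stays moved. The work goes in short steps, Python scripts to look and compute and a tool call to move; the robot and the scene stay as the last step left them, time stands still between calls to the robot, and variables do not carry over. Pictures are saved under pics/ and viewed, at most 10 in all, crops included, and the job is handed in when it is done.

Besides the shell and the picture viewer there is one more tool, called after ">>>" as name([rows], argument=value, ...), one row to a line, values as JSON. carry_out: Moves the arm, as the interface text tells. Its arguments: {"type":"object","properties":{"rows":{"type":"array","items":{"type":"array","items":{"type":"array","items":{"type":"number"}}}},"grip_force":{"type":"number"}},"required":["rows"]}

```bash
mkdir -p pics; cat > h.py <<'E'
import numpy as np, cv2
from station import r, viewer, search_frame, landmark_of
from scipy.spatial.transform import Rotation as Ro
def world(c,p):
    i=viewer.camera_info(c); return np.array(i["R"]).T@(np.array(p)-np.array(i["t"]).ravel())
def pix(c,X):
    i=viewer.camera_info(c); q=np.array(i["mtx"])@(np.array(i["R"])@np.array(X)+np.array(i["t"]).ravel()); return q[:2]/q[2]
def ray(c,uv,z):
    i=viewer.camera_info(c); R=np.array(i["R"]);C=-R.T@np.array(i["t"]).ravel()
    d=R.T@np.linalg.inv(np.array(i["mtx"]))@np.array([*uv,1]); return C+d*(z-C[2])/d[2]
def snap(c,f=None):
    im=viewer.camera(c)
    if f: cv2.imwrite('pics/'+f,im[:,:,::-1])
    return im
E
python3 - <<'E'
from h import *
np.set_printoptions(precision=1,suppress=True)
s=r.get_state(); print(s)
for c in("top","scene"):
    snap(c,c+'0.png'); i=viewer.camera_info(c); print(c,-np.array(i["R"]).T@np.array(i["t"]).ravel())
    for n in("foot_top","mouth","handle","worm_mid","pot","jar","torch"):
        for d in landmark_of(c,n)[:2]: print(n,round(d["p"],2),world(c,d["position"]),pix(c,world(c,d["position"])))
E
```

```text
{'time_s': 0.0, 'joints': array([ 1.1,  0.4,  1.5, -0. ,  1.3, -0.1]), 'dq': array([ 0., -0.,  0., -0., -0.,  0.]), 'joint_efforts': array([  0. , -52.8, -27.9,  -0. ,   0. ,  -0. ]), 'tool_pos': array([194.6, 566.8, 205.2]), 'tool_rot': array([-0.5, -3.1,  0. ]), 'ft_force': array([-0.1, -0.3,  0.4]), 'torque': array([0., 0., 0.]), 'gripper_force': 0.0, 'gripper_width': 0.9981806661109709}
top [ 352.4   -6.5 1281.7]
foot_top 0.96 [541.   96.5  28.7] [259.2 228.9]
mouth 0.59 [536.7 101.2  35.9] [256.7 230.4]
handle 0.77 [646.2 -35.1  37.6] [319.9 182. ]
worm_mid 0.68 [543.6  98.8  -3.7] [259.3 229.9]
worm_mid 0.65 [562.7  66.1  42.1] [273.  218.3]
pot 0.66 [ 524.1 -375.1   -0.3] [469.7 241.3]
pot 0.66 [543.7 101.4  -4.3] [258.2 229.9]
jar 0.78 [417.9 321.   -2.5] [156.8 284.8]
jar 0.48 [541.5 100.7  -6.9] [258.6 231. ]
torch 0.95 [586.6 323.4   3.9] [158.8 208.9]
torch 0.34 [548.4  99.2  32.4] [257.9 225.3]
scene [1545.6  612.2  799.9]
mouth 0.76 [540.8  95.6  36.9] [370.3 264. ]
handle 0.78 [648.8 -37.4  39.5] [293.1 266.3]
worm_mid 0.62 [564.9  65.4  46.3] [353.2 261.1]
pot 0.58 [ 522.  -379.3   -1.3] [215.3 214.7]
jar 0.84 [414.9 312.5   0.7] [481.9 282.5]
torch 0.79 [585.  322.2   0.8] [456.  324.7]
```

View pics/top0.png

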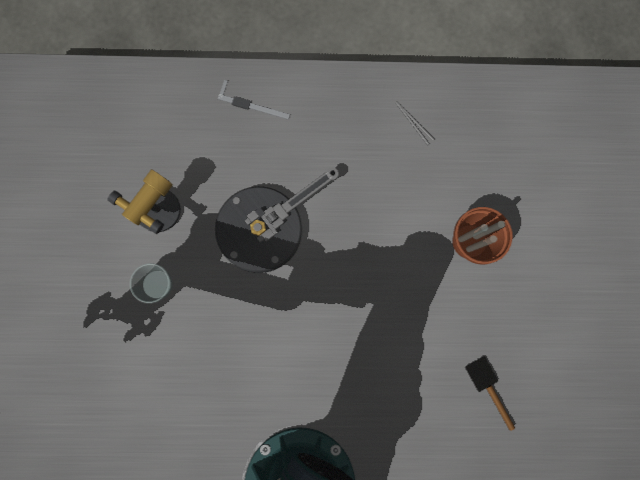

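View pics/scene0.png

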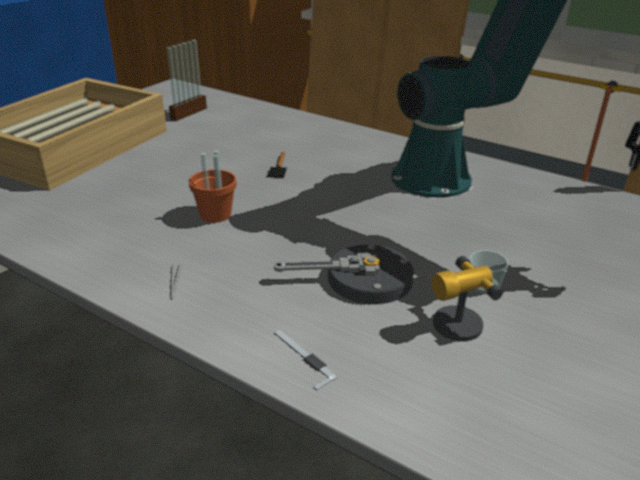

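The top view shows the nut at about (259,228), the worm at (273,218) and the handle end at (342,169). The scene view agrees. The nut is at about (541,97) and the handle points towards about -51°. I'll work out the approach to the worm.

```bash
cat >> h.py <<'E'
np.set_printoptions(precision=2,suppress=True)
def rel(P,R=None):
    """shift in tool axes from the current pose to world point P; turn (deg) to tool R"""
    s=r.get_state(); T=Ro.from_rotvec(s["tool_rot"])
    return T.inv().apply(np.array(P)-s["tool_pos"]), (None if R is None else (T.inv()*R).as_rotvec(degrees=True))
def down(a,flip=1):
    """tool pointing down, tool x at world heading a deg"""
    a=np.radians(a); x=np.array([np.cos(a),np.sin(a),0])*flip; z=np.array([0,0,-1.]); return Ro.from_matrix(np.c_[x,np.cross(z,x),z])
E
python3 - <<'E'
from h import *
s=r.get_state(); print(Ro.from_rotvec(s["tool_rot"]).as_matrix(), s["joints"])
N=[];H=[];W=[]
for k in range(3):
  for c in("top","scene"):
    snap(c)
    for n,L in(("mouth",N),("handle",H),("worm_mid",W)):
        for d in landmark_of(c,n)[:2]:
            p=world(c,d["position"])
            if d["p"]>.4 and 20<p[2]<60: L.append(p)
for L in(N,H,W): print(np.median(L,0),np.std(L,0),len(L))
N,H,W=[np.median(L,0) for L in(N,H,W)]
a=np.degrees(np.arctan2(*(N-H)[1::-1])); print("heading +x",a, np.hypot(*(N-H)[:2]))
P=N+(H-N)*38/170; print(P)
for f in(1,-1): print(f,rel([P[0],P[1],80],down(a,f)))
E
```

```text
[[-0.95  0.32 -0.  ]
 [ 0.32  0.95 -0.  ]
 [ 0.   -0.   -1.  ]] [ 1.12  0.36  1.51 -0.    1.27 -0.12]
[540.39  96.98  35.51] [2.55 3.21 2.03] 6
[647.31 -34.83  41.44] [0.62 1.74 2.77] 6
[563.9  64.5  43.1] [1.4  1.1  2.07] 6
heading +x 129.04993719893835 169.725025029546
[564.29  67.52  36.84]
1 (array([-511.78, -352.81,  126.1 ]), array([-0.01,  0.  , 32.  ]))
-1 (array([-511.78, -352.81,  126.1 ]), array([  -0.  ,   -0.01, -148.  ]))
```

>>> carry_out([
  [[-130, -90, 0, 0, 0, 8, 0], [-260, -180, 0, 0, 0, 16, 0], [-390, -270, 0, 0, 0, 24, 0], [-512, -353, 0, 0, 0, 32, 0], [-512, -353, 0, 0, 0, 32, 0], [-512, -353, 0, 0, 0, 32, 0], [-512, -353, 0, 0, 0, 32, 0], [-512, -353, 0, 0, 0, 32, 0], [-512, -353, 0, 0, 0, 32, 0], [-512, -353, 0, 0, 0, 32, 0], [-512, -353, 0, 0, 0, 32, 0], [-512, -353, 0, 0, 0, 32, 0]],
])

```text
time_s: 3.2
tool_pos: [552.5, 82.9, 206.3]
tool_rot: [1.352, 2.836, 0.0]
ft_force: [0.5, 1.2, 1.1]
gripper_width: -0.001
gripper_force: 0.0
```

```bash
python3 - <<'E'
from h import *
s=r.get_state(); print(s["tool_pos"],s["dq"],s["ft_force"],s["time_s"]); print(rel([564,67,90],down(129)))
E
```

```text
[552.47  82.95 206.3 ] [-0.77  0.32 -0.46  0.    0.14 -0.77] [0.46 1.19 1.08] 3.2
(array([-19.62,  -1.14, 116.3 ]), array([0.02, 0.01, 0.03]))
```

>>> carry_out([
  [[0, 0, 0, 0, 0, 0, 0], [0, 0, 0, 0, 0, 0, 0], [0, 0, 0, 0, 0, 0, 0]],
])

```text
time_s: 3.5
tool_pos: [550.5, 85.6, 205.9]
tool_rot: [-1.351, -2.835, 0.0]
ft_force: [-0.2, -0.3, -0.6]
gripper_width: 0.002
gripper_force: 0.0
```

```bash
python3 - <<'E'
from h import *
s=r.get_state(); print(s["tool_pos"],s["dq"],s["ft_force"],s["time_s"]); print(rel([564,67,70],down(129)))
E
```

```text
[550.5   85.57 205.86] [ 0.02 -0.01  0.01 -0.    0.   -0.  ] [-0.19 -0.26 -0.61] 3.5
(array([-23.07,  -1.13, 135.84]), array([-0.04, -0.06,  0.06]))
```

>>> carry_out([
  [[-31, -1, 45, 0, 0, 0, 0], [-31, -1, 90, 0, 0, 0, 0], [-31, -1, 135, 0, 0, 0, 0], [-31, -1, 138, 0, 0, 0, 0], [-31, -1, 138, 0, 0, 0, 0], [-31, -1, 138, 0, 0, 0, 0], [-31, -1, 138, 0, 0, 0, 0]],
])

```text
time_s: 4.2
tool_pos: [572.2, 60.7, 70.8]
tool_rot: [1.348, 2.833, 0.003]
ft_force: [-0.1, 0.9, 0.5]
gripper_width: 0.0
gripper_force: 0.0
```

```bash
python3 - <<'E'
from h import *
s=r.get_state(); print(s["tool_pos"],s["dq"],s["ft_force"],s["time_s"]); print(rel([564,67,50],down(129)))
a=snap("top");b=snap("scene")
u,v=pix("top",[564,67,50]).astype(int); u2,v2=pix("scene",[564,67,50]).astype(int); print(u,v,u2,v2)
f=lambda im,u,v:cv2.resize(im[v-40:v+40,u-50:u+50],(500,400),interpolation=cv2.INTER_CUBIC)
cv2.imwrite('pics/c1.png',np.vstack([f(a,u,v)[:300],f(b,u2,v2)[100:]])[:,:,::-1])
E
```

```text
[572.21  60.67  70.79] [-0.01  0.    0.    0.   -0.    0.  ] [-0.06  0.86  0.46] 4.2
(array([10.16, -2.46, 20.75]), array([0.21, 0.18, 0.1 ]))
272 217 354 259
```

View pics/c1.png

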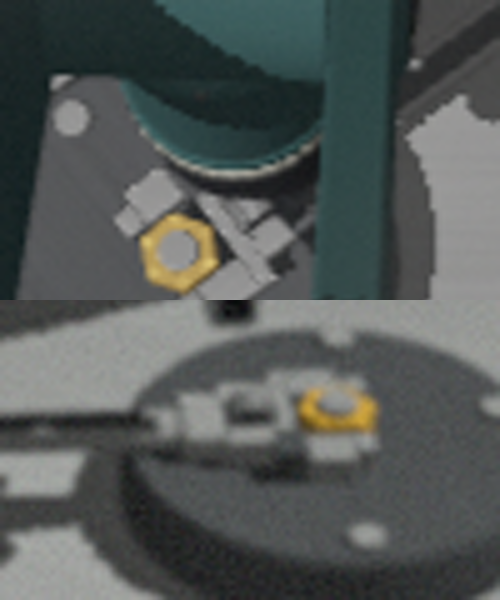

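The crop confirms the positions. In the scene camera the worm is at about (354,261), the nut at (372,259), and the fingertip hangs just above the worm. I'll triangulate the stud for its height.

```bash
python3 - <<'E'
from h import *
from scipy.optimize import least_squares
def tri(a,b): return least_squares(lambda X:np.r_[pix("top",X)-a,pix("scene",X)-b],[541,97,50.]).x
print(tri([258,227.3],[372,259.2]), tri([273,218],[353.8,260.5]))
E
```

```text
[540.82  98.03  50.7 ] [562.67  65.7   46.85]
```

>>> carry_out([
  [[2, -2, 5, 0, 0, 0, 0], [2, -2, 9, 0, 0, 0, 0], [2, -2, 12, 0, 0, 0, 0], [2, -2, 12, 0, 0, 0, 0], [2, -2, 12, 0, 0, 0, 0]],
])

```text
time_s: 4.8
tool_pos: [567.2, 60.4, 55.8]
tool_rot: [-1.351, -2.836, 0.001]
ft_force: [-0.1, 0.2, 0.5]
gripper_width: 0.0
gripper_force: 0.0
```

>>> carry_out([
  [[0, 0, 1, 0, 0, 0, 0], [0, 0, 2, 0, 0, 0, 0], [0, 0, 2, 0, 0, 0, 0]],
])

```text
time_s: 5.1
tool_pos: [567.3, 60.5, 54.0]
tool_rot: [-1.351, -2.836, 0.0]
ft_force: [0.6, 0.1, 0.3]
gripper_width: 0.001
gripper_force: 0.0
```

```bash
python3 - <<'E'
from h import *
print(r.get_state()["tool_pos"])
E
```

```text
[567.32  60.46  53.97]
```

>>> carry_out([
  [[0, 0, 0.4, 0, 0, 0, 0], [0, 0, 0.8, 0, 0, 0, 0], [0, 0, 0.8, 0, 0, 0, 0]],
])

```text
time_s: 5.4
tool_pos: [567.3, 60.5, 53.3]
tool_rot: [-1.351, -2.836, 0.0]
ft_force: [-0.6, -1.4, 0.4]
gripper_width: 0.0
gripper_force: 0.0
```

>>> carry_out([
  [[0, 0, 0.3, 0, 0, 0, 0], [0, 0, 0.5, 0, 0, 0, 0], [0, 0, 0.5, 0, 0, 0, 0]],
])

```text
time_s: 5.7
tool_pos: [567.3, 60.5, 52.8]
tool_rot: [-1.351, -2.836, 0.0]
ft_force: [0.2, -0.3, -0.3]
gripper_width: 0.001
gripper_force: 0.0
```

>>> carry_out([
  [[0, 0, 0.3, 0, 0, 0, 0], [0, 0, 0.5, 0, 0, 0, 0], [0, 0, 0.5, 0, 0, 0, 0]],
])

```text
time_s: 6.0
tool_pos: [567.3, 60.5, 52.3]
tool_rot: [-1.351, -2.836, 0.0]
ft_force: [-0.4, 0.3, -0.4]
gripper_width: 0.0
gripper_force: 0.0
```

>>> carry_out([
  [[0, 0, 0.3, 0, 0, 0, 0], [0, 0, 0.5, 0, 0, 0, 0], [0, 0, 0.5, 0, 0, 0, 0]],
])

```text
time_s: 6.3
tool_pos: [567.3, 60.5, 51.8]
tool_rot: [-1.351, -2.836, 0.0]
ft_force: [1.1, -1.1, -0.5]
gripper_width: 0.0
gripper_force: 0.0
```

>>> carry_out([
  [[0, 0, 0.3, 0, 0, 0, 0], [0, 0, 0.5, 0, 0, 0, 0], [0, 0, 0.5, 0, 0, 0, 0]],
])

```text
time_s: 6.6
tool_pos: [567.3, 60.5, 51.2]
tool_rot: [-1.351, -2.836, 0.0]
ft_force: [-0.1, 0.2, -0.4]
gripper_width: 0.001
gripper_force: 0.0
```

>>> carry_out([
  [[0, 0, 0.3, 0, 0, 0, 0], [0, 0, 0.5, 0, 0, 0, 0], [0, 0, 0.5, 0, 0, 0, 0]],
])

```text
time_s: 6.9
tool_pos: [567.4, 60.5, 50.8]
tool_rot: [-1.351, -2.836, 0.0]
ft_force: [1.0, 0.1, 0.0]
gripper_width: -0.003
gripper_force: 0.0
```

>>> carry_out([
  [[0, 0, 0.3, 0, 0, 0, 0], [0, 0, 0.5, 0, 0, 0, 0], [0, 0, 0.5, 0, 0, 0, 0]],
])

```text
time_s: 7.2
tool_pos: [567.3, 60.4, 50.3]
tool_rot: [-1.351, -2.836, 0.0]
ft_force: [-0.3, 0.5, -0.4]
gripper_width: -0.001
gripper_force: 0.0
```

>>> carry_out([
  [[0, 0, 0.3, 0, 0, 0, 0], [0, 0, 0.5, 0, 0, 0, 0], [0, 0, 0.5, 0, 0, 0, 0]],
])

```text
time_s: 7.5
tool_pos: [567.3, 60.5, 49.7]
tool_rot: [-1.351, -2.836, 0.0]
ft_force: [0.2, 1.2, 0.3]
gripper_width: -0.001
gripper_force: 0.0
```

>>> carry_out([
  [[0, 0, 0.3, 0, 0, 0, 0], [0, 0, 0.5, 0, 0, 0, 0], [0, 0, 0.5, 0, 0, 0, 0]],
])

```text
time_s: 7.8
tool_pos: [567.3, 60.4, 49.2]
tool_rot: [-1.351, -2.836, 0.0]
ft_force: [0.5, 0.2, -0.2]
gripper_width: -0.002
gripper_force: 0.0
```

>>> carry_out([
  [[0, 0, 0.3, 0, 0, 0, 0], [0, 0, 0.5, 0, 0, 0, 0], [0, 0, 0.5, 0, 0, 0, 0]],
])

```text
time_s: 8.1
tool_pos: [567.3, 60.5, 48.8]
tool_rot: [-1.351, -2.836, 0.0]
ft_force: [0.0, -0.2, 0.1]
gripper_width: 0.002
gripper_force: 0.0
```

```bash
python3 - <<'E'
from h import *
b=snap("scene"); p=[]
for k in range(4):
  for c in("top","scene"):
    snap(c)
    for n in("worm_mid","mouth","foot_top"):
        for d in landmark_of(c,n)[:1]: print(c,n,round(d["p"],2),world(c,d["position"]))
print(pix("scene",r.get_state()["tool_pos"]))
cv2.imwrite('pics/c2.png',cv2.resize(b[215:295,305:405],(800,600),interpolation=cv2.INTER_CUBIC)[:,:,::-1])
E
```

```text
top mouth 0.53 [ 523.51 -376.03    2.  ]
scene worm_mid 0.48 [563.56  63.54  47.62]
scene mouth 0.81 [542.96  97.56  38.92]
scene foot_top 0.77 [543.3   96.06  35.25]
top mouth 0.91 [540.73 100.45  38.06]
top foot_top 0.94 [542.18  97.17  30.26]
scene worm_mid 0.47 [561.84  64.27  44.04]
scene mouth 0.68 [538.95  99.48  38.49]
scene foot_top 0.7 [543.06  96.08  32.18]
top mouth 0.78 [539.24 104.03  33.92]
top foot_top 0.96 [543.1   95.69  26.79]
scene worm_mid 0.46 [565.79  64.14  43.19]
scene mouth 0.68 [542.55  96.24  37.41]
scene foot_top 0.62 [544.57  96.67  34.35]
top mouth 0.79 [539.19  99.75  34.72]
top foot_top 0.57 [541.39  95.46  30.29]
scene worm_mid 0.42 [563.36  63.6   43.52]
scene mouth 0.67 [544.12  95.31  33.87]
scene foot_top 0.87 [543.45  96.43  33.81]
[350.76 260.  ]
```

View pics/c2.png

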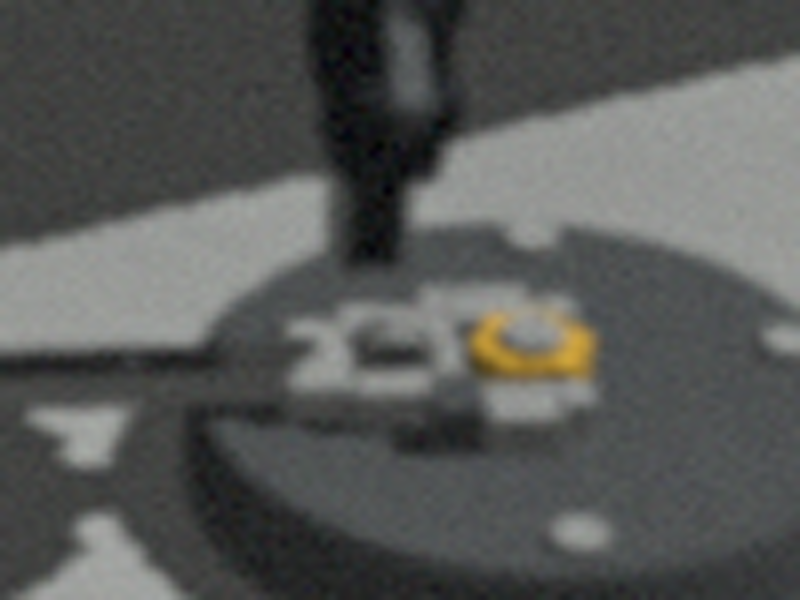

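The tip appears at about (351,250), which is 10 px above where the reported TCP should project, (351,260). I'll check this with an enhanced crop before going lower.

```bash
python3 - <<'E'
from h import *
b=np.mean([snap("scene").astype(float) for _ in range(6)],0)
a=np.mean([snap("top").astype(float) for _ in range(4)],0)
t=r.get_state()["tool_pos"]; print(t)
def crop(im,c,n=8):
    u,v=pix(c,[556,76,50]); u,v=int(u),int(v)-6
    g=np.clip(255*(im[v-36:v+36,u-48:u+48]/200)**.5,0,255).astype(np.uint8)
    g=cv2.resize(g,None,fx=n,fy=n,interpolation=cv2.INTER_CUBIC)
    for X,col in((t,(255,0,0)),(t+[0,0,30],(0,255,0)),(t+[0,0,60],(0,255,255))):
        p=(pix(c,X)-[u-48,v-36]+.5)*n; cv2.circle(g,tuple(int(q) for q in p),4,col,-1); print(c,X,pix(c,X))
    return g
cv2.imwrite('pics/c3.png',crop(b,"scene")[:,:,::-1])
E
```

```text
[567.34  60.46  48.78]
scene [567.34  60.46  48.78] [350.77 260.  ]
scene [567.34  60.46  78.78] [351.35 248.54]
scene [567.34  60.46 108.78] [351.94 236.81]
```

View pics/c3.png

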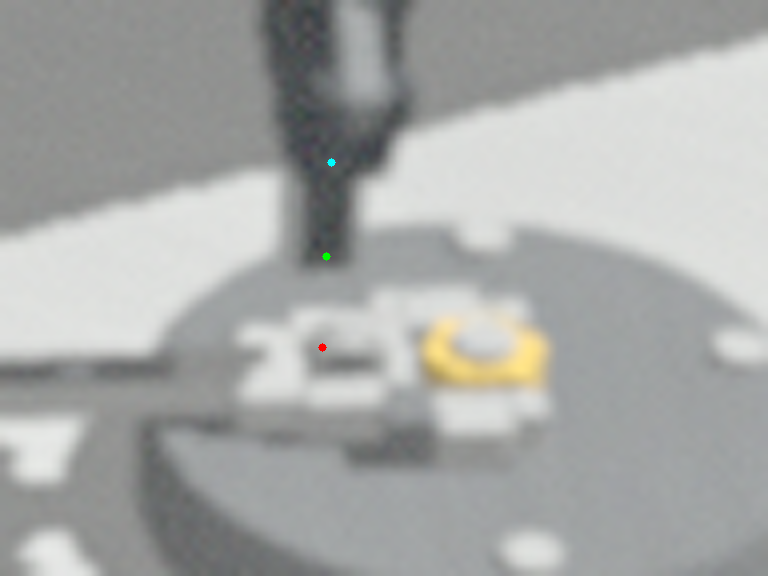

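The marked crop shows the red TCP mark on the worm, while the visible tip at crop (326,264) sits about 25 mm above it. I'll look at the whole gripper.

```bash
python3 - <<'E'
from h import *
b=snap("scene"); a=snap("top")
t=r.get_state()["tool_pos"]
for k in range(0,300,50):
    for im,c in((b,"scene"),(a,"top")):
        p=pix(c,t+[0,0,k]); cv2.circle(im,tuple(int(q+.5) for q in p),1,(255,0,0),-1)
f=lambda im,u,v:cv2.resize(im[v:v+200,u:u+133],None,fx=3,fy=3,interpolation=cv2.INTER_CUBIC)
g=np.hstack([f(b,285,90),f(a,200,110)])
cv2.imwrite('pics/c4.png',np.clip(255*(g/220.)**.6,0,255).astype(np.uint8)[:,:,::-1])
E
```

```text
(no output)
```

View pics/c4.png

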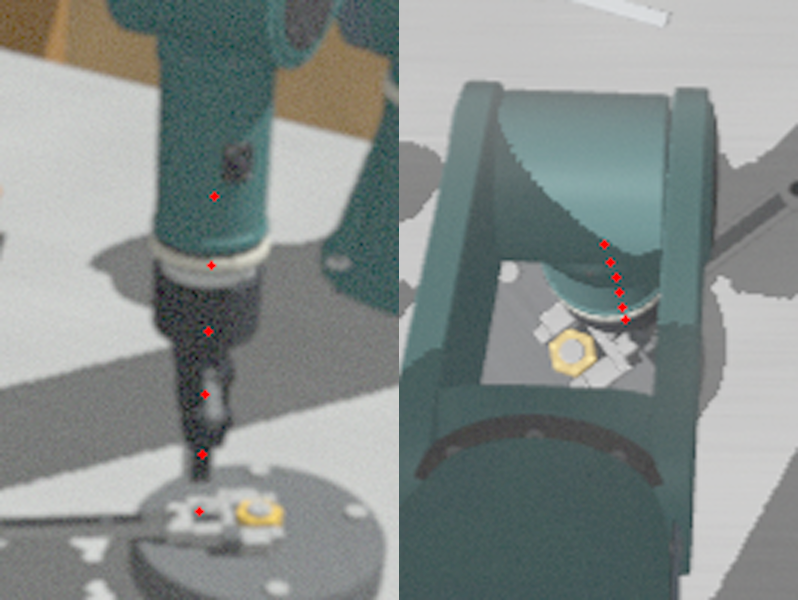

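The picture shows the whole gripper standing clear of the wrench, with its tip about 25 mm above the reported TCP. No contact has been felt either, so I'll keep descending carefully and use force and picture as the guide.

>>> carry_out([
  [[0, 0, 0.5, 0, 0, 0, 0], [0, 0, 1, 0, 0, 0, 0], [0, 0, 1, 0, 0, 0, 0]],
])

```text
time_s: 10.65
tool_pos: [567.3, 60.4, 47.7]
tool_rot: [-1.351, -2.836, 0.0]
ft_force: [0.3, 0.3, -0.3]
gripper_width: 0.003
gripper_force: 0.0
```

>>> carry_out([
  [[0, 0, 1, 0, 0, 0, 0], [0, 0, 1, 0, 0, 0, 0]],
])

```text
time_s: 10.85
tool_pos: [567.3, 60.4, 46.7]
tool_rot: [-1.351, -2.836, 0.0]
ft_force: [0.8, 0.2, -1.1]
gripper_width: -0.0
gripper_force: 0.0
```

>>> carry_out([
  [[0, 0, 1, 0, 0, 0, 0], [0, 0, 1, 0, 0, 0, 0]],
])

```text
time_s: 11.05
tool_pos: [567.3, 60.5, 45.7]
tool_rot: [-1.351, -2.836, 0.0]
ft_force: [0.1, -0.7, -0.0]
gripper_width: -0.002
gripper_force: 0.0
```

>>> carry_out([
  [[0, 0, 1, 0, 0, 0, 0], [0, 0, 2, 0, 0, 0, 0], [0, 0, 2, 0, 0, 0, 0]],
])

```text
time_s: 11.35
tool_pos: [567.3, 60.4, 43.6]
tool_rot: [-1.351, -2.836, 0.0]
ft_force: [0.3, 0.2, -0.1]
gripper_width: -0.007
gripper_force: 0.0
```

```bash
python3 - <<'E'
from h import *
b=np.mean([snap("scene").astype(float) for _ in range(3)],0).sum(2)
print(r.get_state()["ft_force"])
print(b[238:266,344:362].astype(int))
E
```

```text
[ 0.14 -0.46  0.47]
[[318 268 183  93  77  50  73  69  64  68  64  54  67  40  67 176 319 419]
 [420 352 244 123  75  40  61  67  85  63  66  65  60  64 112 223 345 435]
 [454 396 257 149  95  67  49  62  68  50  54  83 117 141 199 284 393 440]
 [453 382 276 180 112  64  65  61  61  60  76 136 224 278 315 384 435 454]
 [457 385 274 192 142  83  60  57  68  54  96 197 319 399 434 451 460 459]
 [449 376 259 201 151 102  72  66  48  79 113 225 353 432 458 459 462 449]
 [448 381 263 201 158  85  63  53  46  68 122 215 335 403 430 415 414 409]
 [449 375 263 201 157  96  62  77  59  68 105 201 286 328 328 310 305 292]
 [445 375 257 204 158 104  53  74  58  70 105 177 238 257 252 240 232 242]
 [426 346 247 194 158 108  55  57  64  61 120 175 222 242 237 233 238 241]
 [381 303 238 192 142  88  70  59  53  82 120 189 238 239 243 241 239 241]
 [291 245 205 194 135  90  64  70  73  72 129 191 222 240 241 234 240 251]
 [232 228 215 187 128  82  67  65  51  69 127 199 226 237 245 242 243 241]
 [237 229 220 197 133  92  77  74  85  99 145 200 232 240 243 236 253 245]
 [241 234 230 205 172 141 142 
[... 320 characters left out ...]
405 409 420 425 416 409]
 [323 329 330 375 423 429 391 370 373 382 408 411 416 407 425 432 422 392]
 [395 418 416 407 409 375 324 292 330 366 391 403 409 402 414 438 433 373]
 [387 422 429 416 368 307 265 276 307 340 374 386 370 356 385 423 431 380]
 [287 336 387 391 327 246 211 243 267 292 305 325 309 308 335 381 427 411]
 [221 269 326 376 349 236 201 203 200 197 196 212 218 237 277 347 417 433]
 [290 330 377 421 383 269 186 166 146 130 131 134 154 188 244 341 418 430]
 [400 418 439 451 400 292 222 204 200 196 208 221 229 250 277 349 416 423]
 [443 455 469 456 422 346 316 322 329 328 331 352 358 365 351 348 376 379]
 [437 439 438 435 405 378 396 421 421 425 424 430 436 430 384 316 303 290]]
```

>>> carry_out([
  [[0, 0, 2, 0, 0, 0, 0], [0, 0, 4, 0, 0, 0, 0], [0, 0, 6, 0, 0, 0, 0], [0, 0, 8, 0, 0, 0, 0], [0, 0, 8, 0, 0, 0, 0]],
])

```text
time_s: 12.0
tool_pos: [567.1, 60.5, 35.4]
tool_rot: [-1.351, -2.836, 0.001]
ft_force: [0.3, -0.8, -0.9]
gripper_width: 0.001
gripper_force: 0.0
```

```bash
python3 - <<'E'
from h import *
b=np.mean([snap("scene").astype(float) for _ in range(3)],0).sum(2)
print(r.get_state()["ft_force"],r.get_state()["tool_pos"])
print(b[246:268,343:361].astype(int))
E
```

```text
[0.06 0.56 0.76] [567.38  60.45  35.78]
[[464 447 383 260 201 149  94  45  56  61  75 100 177 233 251 244 248 239]
 [457 437 349 250 195 148  89  69  70  57  71 116 187 221 248 242 243 229]
 [425 380 311 229 197 154  85  51  68  65  73 115 188 223 245 249 245 240]
 [335 287 245 217 192 153  80  58  70  58  75 138 190 229 236 244 253 236]
 [266 248 216 204 186 149  83  46  71  68  94 130 189 221 244 238 238 236]
 [243 228 212 200 188 142  73  44  73  73  71 135 199 238 240 241 254 241]
 [240 238 217 207 190 121  78  70  57  58  83 140 187 236 257 279 289 299]
 [235 234 214 206 179 146  67  63  63  46  99 140 197 244 309 357 372 368]
 [246 241 226 212 193 125  98  58  68  67  99 139 210 256 341 405 424 404]
 [241 246 235 222 195 164 137 135 131 144 176 212 269 325 381 428 432 411]
 [239 241 245 249 251 250 236 222 217 220 264 302 357 387 402 415 428 421]
 [228 241 272 300 315 342 332 279 260 289 324 361 404 414 419 420 430 421]
 [221 235 315 349 362 376 348 278 250 305 356 377 405 406 406 417 437 426]
 [196 227 288 328 319 315 279 232 235 293 339 373 384 369 352 376 425 424]
 [193 210 229 243 231 216 212 198 230 260 294 320 322 318 302 337 388 425]
 [200 197 207 202 192 196 190 195 213 195 193 199 208 212 245 279 352 427]
 [192 190 194 230 272 269 213 176 172 139 134 137 131 162 174 240 342 419]
 [213 212 233 298 373 357 286 223 198 189 206 209 217 230 252 282 350 417]
 [313 317 336 381 427 410 348 326 329 328 336 331 351 364 362 352 360 375]
 [408 409 415 428 433 405 381 398 417 428 425 428 420 435 430 391 322 297]
 [387 390 380 389 372 358 367 408 427 436 424 425 426 429 413 360 284 236]
 [296 296 290 288 274 275 314 344 363 355 345 355 348 335 332 291 237 237]]
```

>>> carry_out([
  [[0, 0, 2, 0, 0, 0, 0], [0, 0, 4, 0, 0, 0, 0], [0, 0, 6, 0, 0, 0, 0], [0, 0, 6, 0, 0, 0, 0]],
])

```text
time_s: 12.55
tool_pos: [567.1, 60.5, 29.4]
tool_rot: [-1.351, -2.836, 0.001]
ft_force: [0.0, -0.3, 0.6]
gripper_width: -0.003
gripper_force: 0.0
```

```bash
python3 - <<'E'
from h import *
b=np.mean([snap("scene").astype(float) for _ in range(3)],0).sum(2)
print(r.get_state()["ft_force"],r.get_state()["tool_pos"])
print(b[250:266,343:361].astype(int))
E
```

```text
[ 0.79  0.37 -0.25] [567.34  60.43  29.76]
[[258 238 221 210 185 141  90  61  57  59  71 131 180 224 241 244 246 237]
 [234 237 209 196 193 139  66  68  76  66  81 132 193 228 245 245 249 241]
 [238 225 222 209 184 135  71  68  61  69  83 142 192 232 261 283 288 292]
 [246 226 216 198 183 135  78  65  47  63  95 144 197 245 305 355 375 364]
 [241 229 216 203 188 126  77  65  39  80  76 140 203 258 335 415 419 402]
 [236 232 223 206 185 127  73  69  58  58  94 157 232 301 371 420 430 411]
 [247 241 234 227 183 133  76  75  73  52  80 169 273 351 387 420 431 414]
 [232 230 221 225 191 150 122  98 107 110 138 217 304 386 412 420 437 420]
 [206 210 216 212 214 189 169 160 163 169 210 273 338 389 404 416 435 427]
 [192 204 204 213 222 211 200 198 219 236 281 334 366 369 358 373 419 430]
 [202 197 186 195 205 192 188 199 226 244 268 312 326 310 296 335 384 429]
 [202 198 194 188 196 185 182 193 204 210 194 207 208 224 234 279 354 420]
 [197 190 192 188 193 195 191 189 177 149 135 127 136 156 182 249 340 417]
 [228 218 213 223 237 237 236 209 211 203 206 207 219 229 251 277 353 415]
 [310 311 315 315 320 328 322 320 328 322 331 338 347 358 365 356 355 373]
 [407 412 410 406 400 382 382 411 422 424 425 425 429 436 424 372 317 295]]
```

>>> carry_out([
  [[0, 0, 0.5, 0, 0, 0, 0], [0, 0, 1, 0, 0, 0, 0], [0, 0, 1, 0, 0, 0, 0]],
])

```text
time_s: 13.0
tool_pos: [567.3, 60.4, 28.8]
tool_rot: [-1.351, -2.836, 0.0]
ft_force: [0.0, -0.3, 0.2]
gripper_width: -0.002
gripper_force: 0.0
```

>>> carry_out([
  [[0, 0, 0.5, 0, 0, 0, 0], [0, 0, 0.8, 0, 0, 0, 0], [0, 0, 0.8, 0, 0, 0, 0]],
])

```text
time_s: 13.3
tool_pos: [567.5, 60.5, 28.4]
tool_rot: [1.351, 2.836, 0.0]
ft_force: [-1.3, -0.5, 5.1]
gripper_width: 0.003
gripper_force: 2.4
```

Contact was made at 5 N, so the real tip is about 23 mm above the reported TCP. I'll press to about 11 N and do the first stroke.

>>> carry_out([
  [[0, 0, 0.2, 0, 0, 0, 0], [0, 0, 0.2, 0, 0, 0, 0]],
])

```text
time_s: 13.5
tool_pos: [567.5, 60.4, 28.3]
tool_rot: [1.351, 2.836, 0.0]
ft_force: [-1.2, 0.3, 6.0]
gripper_width: 0.001
gripper_force: 3.1
```

>>> carry_out([
  [[0, 0, 0.3, 0, 0, 0, 0], [0, 0, 0.3, 0, 0, 0, 0]],
])

```text
time_s: 13.7
tool_pos: [567.5, 60.4, 28.3]
tool_rot: [1.351, 2.836, 0.0]
ft_force: [-2.3, -0.2, 8.2]
gripper_width: 0.002
gripper_force: 4.2
```

>>> carry_out([
  [[0, 0, 0.5, 0, 0, 0, 0], [1.5, 0, 0.5, 0, 0, 0, 0], [3, 0, 0.5, 0, 0, 0, 0], [4.5, 0, 0.5, 0, 0, 0, 0], [6, 0, 0.5, 0, 0, 0, 0]],
])

```text
time_s: 14.2
tool_pos: [565.2, 63.6, 28.4]
tool_rot: [1.349, 2.833, -0.001]
ft_force: [0.3, -6.1, 9.2]
gripper_width: 0.001
gripper_force: 5.1
```

>>> carry_out([
  [[1.5, 0, 0.4, 0, 0, 0, 0], [3, 0, 0.4, 0, 0, 0, 0], [4.5, 0, 0.4, 0, 0, 0, 0], [6, 0, 0.4, 0, 0, 0, 0], [7.5, 0, 0.4, 0, 0, 0, 0], [9, 0, 0.4, 0, 0, 0, 0], [9, 0, 0.4, 0, 0, 0, 0]],
])

```text
time_s: 14.9
tool_pos: [559.7, 70.7, 28.3]
tool_rot: [1.348, 2.833, -0.001]
ft_force: [-2.1, -6.1, 12.9]
gripper_width: 0.005
gripper_force: 6.5
```

```bash
python3 - <<'E'
from h import *
s=r.get_state(); print(s["ft_force"],s["tool_pos"],s["torque"])
u=np.array([-.63,.777]); print(u@(s["tool_pos"][:2]-[564,67]))
b=np.mean([snap("scene").astype(float) for _ in range(5)],0); a=np.mean([snap("top").astype(float) for _ in range(5)],0)
f=lambda im,u,v:cv2.resize(im[v-25:v+25,u-40:u+40],None,fx=8,fy=6,interpolation=cv2.INTER_CUBIC)
g=np.vstack([f(b,362,256),f(a,264,226)]); cv2.imwrite('pics/c5.png',np.clip(255*(g/220.)**.6,0,255).astype(np.uint8)[:,:,::-1])
E
```

```text
[-2.07 -6.09 12.89] [559.67  70.71  28.28] [-1.03  0.18 -0.03]
5.614029040902073
```

View pics/c5.png

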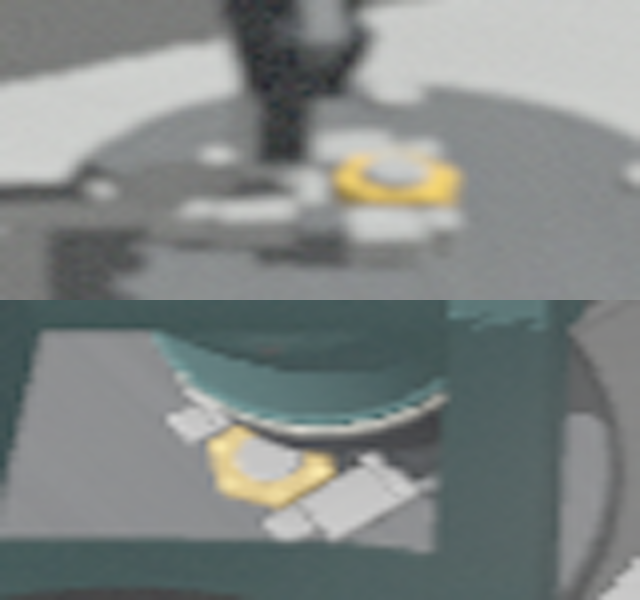

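The scene crop shows the tip on the worm, around (357,258), just short of the nut. The drag of about 5 N at 13 N of pressure fits a rolling worm. Next is the second stroke.

>>> carry_out([
  [[0, 0, -2, 0, 0, 0, 0], [-13, 0, -3, 0, 0, 0, 0], [-13, 0, -3, 0, 0, 0, 0], [-13, 0, -1.2, 0, 0, 0, 0], [-13, 0, -0.5, 0, 0, 0, 0], [-13, 0, 0, 0, 0, 0, 0], [-10, 0, 0, 0, 0, 0, 0], [-7, 0, 0, 0, 0, 0, 0], [-4, 0, 0, 0, 0, 0, 0], [-1, 0, 0, 0, 0, 0, 0], [2, 0, 0, 0, 0, 0, 0], [2, 0, 0, 0, 0, 0, 0]],
])

```text
time_s: 16.6
tool_pos: [558.6, 72.8, 28.2]
tool_rot: [1.349, 2.833, 0.0]
ft_force: [-1.2, -5.3, 14.1]
gripper_width: -0.001
gripper_force: 7.4
```

```bash
python3 - <<'E'
from h import *
s=r.get_state(); print(s["ft_force"],s["tool_pos"],s["torque"])
u=np.array([-.63,.777]);d=s["tool_pos"][:2]-[564,67]; print(u@d, d@[.777,.63], u@s["ft_force"][:2])
E
```

```text
[-1.16 -5.28 14.08] [558.55  72.79  28.2 ] [-0.85  0.09 -0.04]
7.9283226317294515 -0.5870076470905775 -3.3676688376601303
```

>>> carry_out([
  [[0, 0, -2, 0, 0, 0, 0], [-15, 0, -3, 0, 0, 0, 0], [-15, 0, -3, 0, 0, 0, 0], [-15, 0, -1.2, 0, 0, 0, 0], [-15, 0, -0.5, 0, 0, 0, 0], [-15, 0, 0, 0, 0, 0, 0], [-12, 0, 0, 0, 0, 0, 0], [-9, 0, 0, 0, 0, 0, 0], [-6, 0, 0, 0, 0, 0, 0], [-3, 0, 0, 0, 0, 0, 0], [0, 0, 0, 0, 0, 0, 0], [0, 0, 0, 0, 0, 0, 0]],
])

```text
time_s: 17.8
tool_pos: [558.8, 72.7, 28.2]
tool_rot: [1.349, 2.833, 0.0]
ft_force: [-0.6, -5.0, 16.1]
gripper_width: 0.001
gripper_force: 7.5
```

```bash
cat > st.py <<'E'
from h import *
s=r.get_state(); print(s["ft_force"],s["tool_pos"],s["time_s"])
u=np.array([-.63,.777]);d=s["tool_pos"][:2]-[564,67]; print(u@d, d@[.777,.63], u@s["ft_force"][:2])
a=np.mean([snap("top").astype(float) for _ in range(3)],0)
import sys
f=lambda im,u,v:cv2.resize(im[v-25:v+25,u-30:u+30],None,fx=10,fy=10,interpolation=cv2.INTER_CUBIC)
cv2.imwrite('pics/'+sys.argv[1],np.clip(255*(f(a,260,228)/220.)**.6,0,255).astype(np.uint8)[:,:,::-1])
E
python3 st.py t1.png
```

```text
[-0.6  -5.01 16.06] [558.78  72.71  28.19] 17.8
7.721078021125106 -0.4589375115901335 -3.5184876911038176
```

View pics/t1.png

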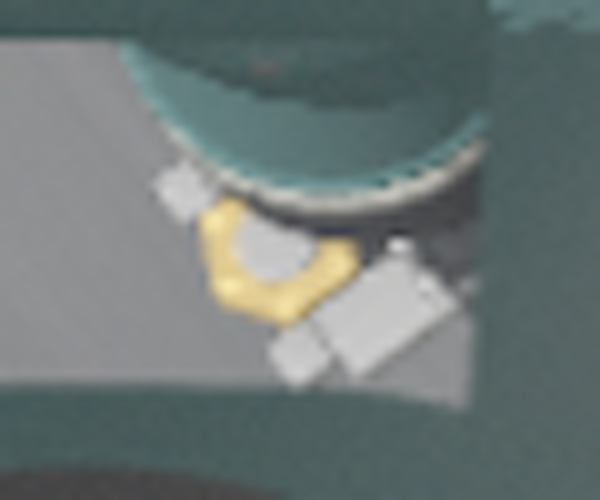

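The top crop shows the nut at (280,260) with the jaw block on its far side still close and the jaws closing in. Next stroke.

>>> carry_out([
  [[0, 0, -2, 0, 0, 0, 0], [-15, 0, -3, 0, 0, 0, 0], [-15, 0, -3, 0, 0, 0, 0], [-15, 0, -1.2, 0, 0, 0, 0], [-15, 0, -0.5, 0, 0, 0, 0], [-15, 0, -0.2, 0, 0, 0, 0], [-12, 0, -0.2, 0, 0, 0, 0], [-9, 0, -0.2, 0, 0, 0, 0], [-6, 0, -0.2, 0, 0, 0, 0], [-3, 0, -0.2, 0, 0, 0, 0], [0, 0, -0.2, 0, 0, 0, 0], [0, 0, -0.2, 0, 0, 0, 0]],
])

```text
time_s: 19.15
tool_pos: [559.1, 72.6, 28.3]
tool_rot: [1.348, 2.832, 0.0]
ft_force: [1.8, -4.9, 13.2]
gripper_width: -0.002
gripper_force: 6.4
```

>>> carry_out([
  [[0, 0, -2, 0, 0, 0, 0], [-15, 0, -3, 0, 0, 0, 0], [-15, 0, -3, 0, 0, 0, 0], [-15, 0, -1.2, 0, 0, 0, 0], [-15, 0, -0.5, 0, 0, 0, 0], [-15, 0, 0, 0, 0, 0, 0], [-12, 0, 0, 0, 0, 0, 0], [-9, 0, 0, 0, 0, 0, 0]],
])

```text
time_s: 19.95
tool_pos: [564.7, 64.8, 28.3]
tool_rot: [1.348, 2.832, -0.001]
ft_force: [1.9, -8.9, 13.2]
gripper_width: 0.0
gripper_force: 6.3
```

>>> carry_out([
  [[3, 0, 0, 0, 0, 0, 0], [6, 0, 0, 0, 0, 0, 0], [9, 0, 0, 0, 0, 0, 0]],
])

```text
time_s: 20.25
tool_pos: [559.9, 71.5, 28.3]
tool_rot: [1.347, 2.831, -0.001]
ft_force: [2.4, -11.1, 10.3]
gripper_width: 0.005
gripper_force: 5.3
```

```bash
python3 st.py t2.png
```

```text
[  2.35 -11.13  10.28] [559.91  71.5   28.33] 20.25
6.071452873362733 -0.33962410823760003 -10.12819247638603
```

Drag has jumped from about 4 N to 8–10 N, so the worm has stopped and the finger is slipping. One short stroke to confirm.

>>> carry_out([
  [[0, 0, -2, 0, 0, 0, 0], [-11, 0, -3, 0, 0, 0, 0], [-11, 0, -3, 0, 0, 0, 0], [-11, 0, -1, 0, 0, 0, 0], [-11, 0, -0.3, 0, 0, 0, 0], [-11, 0, 0.1, 0, 0, 0, 0], [-8, 0, 0.1, 0, 0, 0, 0], [-5, 0, 0.1, 0, 0, 0, 0]],
])

```text
time_s: 21.2
tool_pos: [562.1, 67.8, 28.3]
tool_rot: [1.347, 2.832, -0.002]
ft_force: [0.9, -10.5, 13.5]
gripper_width: 0.003
gripper_force: 6.6
```

>>> carry_out([
  [[0, 0, -5, 0, 0, 0, 0], [0, 0, -40, 0, 0, 0, 0], [0, 0, -80, 0, 0, 0, 0], [-60, 0, -90, 0, 0, 0, 0], [-110, 0, -90, 0, 0, 0, 0], [-110, 0, -90, 0, 0, 0, 0], [-110, 0, -90, 0, 0, 0, 0]],
])

```text
time_s: 21.9
tool_pos: [629.7, -16.9, 116.0]
tool_rot: [-1.355, -2.834, -0.0]
ft_force: [-0.7, -0.1, -0.1]
gripper_width: 0.001
gripper_force: 0.0
```

```bash
python3 - <<'E'
from h import *
s=r.get_state(); print(s["ft_force"],s["tool_pos"],s["time_s"])
N=[];H=[];F=[]
for k in range(4):
  for c in("top","scene"):
    im=snap(c)
    for n,L in(("mouth",N),("handle",H),("foot_top",F)):
        for d in landmark_of(c,n)[:1]:
            p=world(c,d["position"])
            if d["p"]>.4 and 20<p[2]<60: L.append(p)
for L in(N,H,F): print(len(L),np.median(L,0) if L else 0)
a=np.mean([snap("top").astype(float) for _ in range(3)],0)
cv2.imwrite('pics/t3.png',np.clip(255*(cv2.resize(a[155:255,220:360],None,fx=5.5,fy=5.5,interpolation=cv2.INTER_CUBIC)/220.)**.6,0,255).astype(np.uint8)[:,:,::-1])
E
```

```text
[-0.71 -0.05 -0.08] [629.69 -16.89 116.03] 21.9
3 [541.94  96.63  37.48]
8 [647.38 -33.89  41.5 ]
4 [544.98  94.96  34.83]
```

View pics/t3.png

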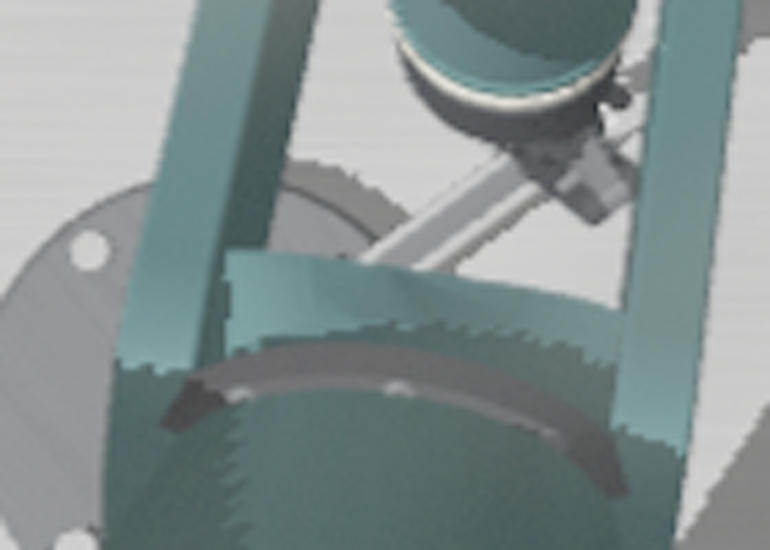

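The confirming stroke slipped too (8.7 N of drag at 13.5 N), so the jaws are snug. The crop shows the gripper near (590,170) above the handle, which is undisturbed. Now I'll go to the handle's far side and push it clockwise, which is along tool -y.

>>> carry_out([
  [[-26, 48, 0, 0, 0, 0, 0], [-26, 48, 0, 0, 0, 0, 0], [-26, 48, 40, 0, 0, 0, 0], [-26, 48, 80, 0, 0, 0, 0], [-26, 48, 110, 0, 0, 0, 0], [-26, 48, 110, 0, 0, 0, 0], [-26, 48, 110, 0, 0, 0, 0]],
])

```text
time_s: 24.35
tool_pos: [682.7, -5.6, 6.8]
tool_rot: [-1.351, -2.836, 0.001]
ft_force: [-0.0, -0.1, 0.2]
gripper_width: 0.001
gripper_force: 0.0
```

```bash
python3 - <<'E'
from h import *
s=r.get_state(); print(s["ft_force"],s["tool_pos"],s["time_s"],s["joints"])
h=np.array([.629,-.777]);y=-np.array([h[1],-h[0]]);d=s["tool_pos"][:2]-[541.5,97]; print("along",d@h,"side",d@y)
b=np.mean([snap("scene").astype(float) for _ in range(3)],0); 
cv2.imwrite('pics/s4.png',np.clip(255*(cv2.resize(b[200:320,240:400],None,fx=5,fy=5,interpolation=cv2.INTER_CUBIC)/220.)**.6,0,255).astype(np.uint8)[:,:,::-1])
E
```

```text
[-0.01 -0.07  0.24] [682.74  -5.63   6.8 ] 24.35 [-0.11  0.68  1.49 -0.    0.97 -0.79]
along 168.58935794358283 side 45.190314229237174
```

View pics/s4.png

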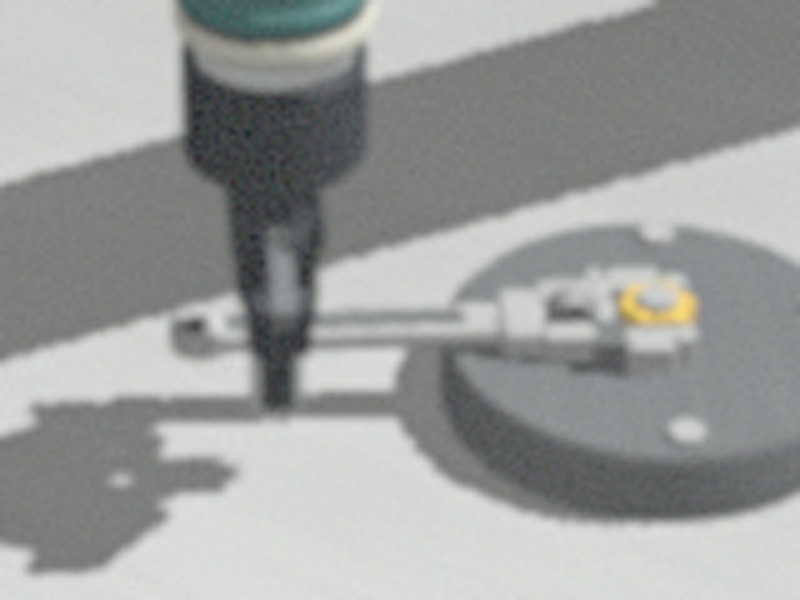

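The crop shows the fingertip in front of the handle (tip near crop (278,405)), low enough to push it, with the jaws close round the nut.

>>> carry_out([
  [[0, -10, 0, 0, 0, 0, 0], [0, -17, 0, 0, 0, 0, 0], [0, -20, 0, 0, 0, 0, 0], [0, -20, 0, 0, 0, 0, 0]],
])

```text
time_s: 24.9
tool_pos: [666.6, -18.8, 7.1]
tool_rot: [-1.352, -2.835, 0.0]
ft_force: [-0.2, 0.2, -0.4]
gripper_width: -0.0
gripper_force: 0.0
```

```bash
python3 - <<'E'
from h import *
t=np.radians(np.arange(0,41,3)); d=25
for a in t: print(round(np.degrees(a)),np.round([170-170*np.cos(a)-d*np.sin(a),-d-170*np.sin(a)+d*np.cos(a)],1))
E
```

```text
0 [0. 0.]
3 [-1.1 -8.9]
6 [ -1.7 -17.9]
9 [ -1.8 -26.9]
12 [ -1.5 -35.9]
15 [ -0.7 -44.9]
18 [  0.6 -53.8]
21 [  2.3 -62.6]
24 [  4.5 -71.3]
27 [  7.2 -79.9]
30 [ 10.3 -88.3]
33 [ 13.8 -96.6]
36 [  17.8 -104.7]
39 [  22.2 -112.6]
```

>>> carry_out([
  [[-0.4, -3, 0, 0, 0, 1, 0], [-0.7, -6, 0, 0, 0, 2, 0], [-1.1, -8.9, 0, 0, 0, 3, 0], [-1.3, -11.9, 0, 0, 0, 4, 0], [-1.5, -14.9, 0, 0, 0, 5, 0], [-1.7, -17.9, 0, 0, 0, 6, 0], [-1.8, -20.9, 0, 0, 0, 7, 0], [-1.8, -23.9, 0, 0, 0, 8, 0], [-1.8, -26.9, 0, 0, 0, 9, 0]],
])

```text
time_s: 25.8
tool_pos: [647.5, -36.7, 6.8]
tool_rot: [1.572, 2.72, 0.0]
ft_force: [3.3, 3.4, 1.7]
gripper_width: 0.005
gripper_force: 2.0
```

```bash
cat > hs.py <<'E'
from h import *
s=r.get_state(); T=Ro.from_rotvec(s["tool_rot"]); print("F tool",T.inv().apply(s["ft_force"]),s["tool_pos"],s["time_s"])
C=np.array([541.5,97]);d=s["tool_pos"][:2]-C; print("rad",np.hypot(*d),"ang",np.degrees(np.arctan2(d[1],d[0])))
H=[]
for k in range(2):
  for c in("top","scene"):
    snap(c)
    for q in landmark_of(c,"handle")[:1]:
        p=world(c,q["position"]); H.append(p); print(c,round(q["p"],2),p,np.degrees(np.arctan2(p[1]-97,p[0]-541.5)))
E
python3 hs.py
```

```text
F tool [ 1.28  4.52 -1.69] [647.49 -36.68   6.83] 25.8
rad 170.59601484246062 ang -51.59114815733344
top 0.6 [622.88 -46.2   38.46] -60.390927427766016
scene 0.66 [624.26 -51.94  42.05] -60.93939678313792
top 0.68 [625.8  -46.67  38.58] -59.59721253384237
scene 0.91 [625.08 -48.38  40.92] -60.10685371346751
```

>>> carry_out([
  [[-0.3, -2.2, 0, 0, 0, 0.75, 0], [-0.6, -4.4, 0, 0, 0, 1.5, 0], [-0.9, -6.7, 0, 0, 0, 2.25, 0], [-1.1, -8.9, 0, 0, 0, 3, 0], [-1.3, -11.2, 0, 0, 0, 3.75, 0], [-1.4, -13.4, 0, 0, 0, 4.5, 0], [-1.6, -15.7, 0, 0, 0, 5.25, 0], [-1.7, -17.9, 0, 0, 0, 6, 0], [-1.8, -20.2, 0, 0, 0, 6.75, 0], [-1.8, -22.4, 0, 0, 0, 7.5, 0], [-1.8, -24.7, 0, 0, 0, 8.25, 0], [-1.8, -26.9, 0, 0, 0, 9, 0]],
])

```text
time_s: 27.4
tool_pos: [624.8, -51.6, 6.7]
tool_rot: [-1.78, -2.589, 0.0]
ft_force: [1.4, 1.6, -1.1]
gripper_width: 0.001
gripper_force: 1.2
```

```bash
python3 hs.py
```

```text
F tool [1.03 1.88 1.11] [624.79 -51.62   6.66] 27.4
rad 170.36959791585298 ang -60.73496055801888
top 0.61 [603.82 -56.47  40.04] -67.90105407979617
scene 0.86 [603.74 -61.44  45.15] -68.55368658732172
top 0.63 [605.57 -57.98  39.21] -67.53868129597448
scene 0.71 [602.94 -62.96  40.76] -68.98674057116234
```

>>> carry_out([
  [[-0.3, -2.2, 0, 0, 0, 0.75, 0], [-0.6, -4.4, 0, 0, 0, 1.5, 0], [-0.9, -6.7, 0, 0, 0, 2.25, 0], [-1.1, -8.9, 0, 0, 0, 3, 0], [-1.3, -11.2, 0, 0, 0, 3.75, 0], [-1.4, -13.4, 0, 0, 0, 4.5, 0], [-1.6, -15.7, 0, 0, 0, 5.25, 0], [-1.7, -17.9, 0, 0, 0, 6, 0], [-1.8, -20.2, 0, 0, 0, 6.75, 0], [-1.8, -22.4, 0, 0, 0, 7.5, 0], [-1.8, -24.7, 0, 0, 0, 8.25, 0], [-1.8, -26.9, 0, 0, 0, 9, 0]],
])

```text
time_s: 29.0
tool_pos: [600.5, -63.0, 6.8]
tool_rot: [1.977, 2.441, -0.0]
ft_force: [1.6, 1.3, -0.5]
gripper_width: 0.002
gripper_force: 1.2
```

>>> carry_out([
  [[-0.3, -2.2, 0, 0, 0, 0.75, 0], [-0.6, -4.4, 0, 0, 0, 1.5, 0], [-0.9, -6.7, 0, 0, 0, 2.25, 0], [-1.1, -8.9, 0, 0, 0, 3, 0], [-1.3, -11.2, 0, 0, 0, 3.75, 0], [-1.4, -13.4, 0, 0, 0, 4.5, 0], [-1.6, -15.7, 0, 0, 0, 5.25, 0], [-1.7, -17.9, 0, 0, 0, 6, 0]],
])

```text
time_s: 29.8
tool_pos: [583.4, -68.4, 6.7]
tool_rot: [2.102, 2.334, -0.0]
ft_force: [2.9, 3.0, -0.7]
gripper_width: -0.005
gripper_force: 1.2
```

```bash
python3 hs.py
```

```text
F tool [2.69 3.17 0.74] [583.36 -68.38   6.75] 29.8
rad 170.59939459002442 ang -75.7950632247946
top 0.88 [558.1  -67.47  40.18] -84.23745338209768
scene 0.96 [561.06 -69.03  43.14] -83.2795725017103
top 0.65 [560.85 -70.57  38.92] -83.41478187987731
scene 0.86 [561.04 -68.93  43.28] -83.28502789067781
```

>>> carry_out([
  [[-0.2, -1.5, 0, 0, 0, 0.5, 0], [-0.4, -3, 0, 0, 0, 1, 0], [-0.6, -4.4, 0, 0, 0, 1.5, 0], [-0.8, -5.9, 0, 0, 0, 2, 0], [-0.9, -7.4, 0, 0, 0, 2.5, 0], [-1.1, -8.9, 0, 0, 0, 3, 0], [-1.2, -10.4, 0, 0, 0, 3.5, 0], [-1.3, -11.9, 0, 0, 0, 4, 0], [-1.4, -13.4, 0, 0, 0, 4.5, 0], [-1.5, -14.9, 0, 0, 0, 5, 0]],
])

```text
time_s: 31.2
tool_pos: [568.7, -71.4, 6.7]
tool_rot: [2.202, 2.241, -0.0]
ft_force: [2.8, 0.5, -0.1]
gripper_width: 0.002
gripper_force: 1.2
```

>>> carry_out([
  [[-0.1, -0.7, 0, 0, 0, 0.25, 0], [-0.2, -1.5, 0, 0, 0, 0.5, 0], [-0.3, -2.2, 0, 0, 0, 0.75, 0], [-0.4, -3, 0, 0, 0, 1, 0]],
])

```text
time_s: 31.6
tool_pos: [565.8, -71.9, 6.7]
tool_rot: [2.221, 2.222, -0.0]
ft_force: [2.9, -0.2, -0.9]
gripper_width: -0.0
gripper_force: 1.2
```

>>> carry_out([
  [[-0.1, -0.7, 0, 0, 0, 0.25, 0], [-0.2, -1.5, 0, 0, 0, 0.5, 0]],
])

```text
time_s: 31.8
tool_pos: [564.3, -72.1, 6.7]
tool_rot: [2.231, 2.212, -0.0]
ft_force: [2.5, 1.0, -1.2]
gripper_width: -0.001
gripper_force: 1.2
```

```bash
python3 hs.py
```

```text
F tool [0.97 2.52 1.2 ] [564.34 -72.08   6.73] 31.8
rad 170.61548594650375 ang -82.30514495308225
top 0.94 [541.03 -68.67  39.6 ] -90.16423353796807
scene 0.79 [542.4  -68.42  38.43] -89.68665260817718
top 0.71 [543.11 -67.86  39.07] -89.44084982851523
scene 0.7 [539.35 -72.51  40.58] -90.72648827971919
```

>>> carry_out([
  [[-0.1, -0.7, 0, 0, 0, 0.25, 0], [-0.2, -1.5, 0, 0, 0, 0.5, 0], [-0.3, -2.2, 0, 0, 0, 0.75, 0]],
])

```text
time_s: 32.5
tool_pos: [562.2, -72.4, 6.7]
tool_rot: [2.245, 2.197, 0.0]
ft_force: [2.6, 0.7, -0.7]
gripper_width: -0.003
gripper_force: 1.2
```

>>> carry_out([
  [[-0.1, -0.7, 0, 0, 0, 0.25, 0], [-0.2, -1.5, 0, 0, 0, 0.5, 0], [-0.3, -2.2, 0, 0, 0, 0.75, 0]],
])

```text
time_s: 32.8
tool_pos: [559.9, -72.6, 6.7]
tool_rot: [2.259, 2.183, -0.0]
ft_force: [2.3, 0.2, -0.6]
gripper_width: -0.005
gripper_force: 1.2
```

>>> carry_out([
  [[-0.1, -0.7, 0, 0, 0, 0.25, 0], [-0.2, -1.5, 0, 0, 0, 0.5, 0], [-0.3, -2.2, 0, 0, 0, 0.75, 0]],
])

```text
time_s: 33.1
tool_pos: [557.7, -72.8, 6.7]
tool_rot: [2.274, 2.168, -0.0]
ft_force: [3.0, -0.0, -0.6]
gripper_width: -0.002
gripper_force: 1.2
```

>>> carry_out([
  [[-0.1, -0.7, 0, 0, 0, 0.25, 0], [-0.2, -1.5, 0, 0, 0, 0.5, 0], [-0.3, -2.2, 0, 0, 0, 0.75, 0]],
])

```text
time_s: 33.4
tool_pos: [555.4, -73.0, 6.7]
tool_rot: [2.288, 2.153, -0.0]
ft_force: [2.2, 0.1, -0.3]
gripper_width: -0.001
gripper_force: 1.2
```

>>> carry_out([
  [[-0.1, -0.7, 0, 0, 0, 0.25, 0], [-0.2, -1.5, 0, 0, 0, 0.5, 0], [-0.3, -2.2, 0, 0, 0, 0.75, 0]],
])

```text
time_s: 33.7
tool_pos: [553.2, -73.2, 6.7]
tool_rot: [2.302, 2.138, -0.0]
ft_force: [2.2, -0.7, -0.4]
gripper_width: 0.001
gripper_force: 1.2
```

>>> carry_out([
  [[-0.1, -0.7, 0, 0, 0, 0.25, 0], [-0.2, -1.5, 0, 0, 0, 0.5, 0], [-0.3, -2.2, 0, 0, 0, 0.75, 0]],
])

```text
time_s: 34.0
tool_pos: [551.0, -73.3, 6.7]
tool_rot: [2.316, 2.123, -0.0]
ft_force: [2.7, 0.5, -0.9]
gripper_width: -0.002
gripper_force: 1.2
```

>>> carry_out([
  [[-0.1, -0.7, 0, 0, 0, 0.25, 0], [-0.2, -1.5, 0, 0, 0, 0.5, 0], [-0.3, -2.2, 0, 0, 0, 0.75, 0]],
])

```text
time_s: 34.3
tool_pos: [548.8, -73.4, 6.7]
tool_rot: [2.33, 2.108, -0.0]
ft_force: [2.2, 0.7, -1.3]
gripper_width: -0.001
gripper_force: 1.2
```

>>> carry_out([
  [[-0.1, -0.7, 0, 0, 0, 0.25, 0], [-0.2, -1.5, 0, 0, 0, 0.5, 0], [-0.3, -2.2, 0, 0, 0, 0.75, 0]],
])

```text
time_s: 34.6
tool_pos: [546.5, -73.5, 6.7]
tool_rot: [-2.343, -2.092, 0.0]
ft_force: [2.3, 0.6, -1.3]
gripper_width: -0.002
gripper_force: 1.2
```

>>> carry_out([
  [[-0.1, -0.7, 0, 0, 0, 0.25, 0], [-0.2, -1.5, 0, 0, 0, 0.5, 0], [-0.3, -2.2, 0, 0, 0, 0.75, 0]],
])

```text
time_s: 34.9
tool_pos: [544.3, -73.5, 6.7]
tool_rot: [-2.357, -2.077, 0.0]
ft_force: [2.5, 0.3, -0.4]
gripper_width: -0.003
gripper_force: 1.2
```

>>> carry_out([
  [[-0.1, -0.7, 0, 0, 0, 0.25, 0], [-0.2, -1.5, 0, 0, 0, 0.5, 0], [-0.3, -2.2, 0, 0, 0, 0.75, 0]],
])

```text
time_s: 35.2
tool_pos: [542.1, -73.6, 6.7]
tool_rot: [2.37, 2.062, -0.0]
ft_force: [3.1, 0.2, -0.6]
gripper_width: -0.0
gripper_force: 1.2
```

>>> carry_out([
  [[-0.1, -0.7, 0, 0, 0, 0.25, 0], [-0.2, -1.5, 0, 0, 0, 0.5, 0], [-0.3, -2.2, 0, 0, 0, 0.75, 0]],
])

```text
time_s: 35.5
tool_pos: [539.9, -73.6, 6.7]
tool_rot: [2.384, 2.046, -0.0]
ft_force: [2.2, -1.3, -0.8]
gripper_width: -0.002
gripper_force: 1.2
```

```bash
python3 hs.py
```

```text
F tool [-1.    2.36  0.77] [539.91 -73.58   6.72] 35.5
rad 170.59198811108052 ang -90.5338995434129
top 0.68 [515.61 -66.    41.18] -99.0244452195761
scene 0.58 [519.84 -72.09  41.86] -97.29952921219508
top 0.83 [516.43 -65.89  37.56] -98.7510857560136
scene 0.74 [515.44 -69.58  41.07] -98.89122284787342
```

>>> carry_out([
  [[-0.1, -0.7, 0, 0, 0, 0.25, 0], [-0.2, -1.5, 0, 0, 0, 0.5, 0], [-0.3, -2.2, 0, 0, 0, 0.75, 0]],
])

```text
time_s: 36.2
tool_pos: [537.8, -73.5, 6.7]
tool_rot: [2.397, 2.03, 0.0]
ft_force: [2.8, 0.3, -1.5]
gripper_width: -0.001
gripper_force: 1.2
```

>>> carry_out([
  [[-0.1, -0.7, 0, 0, 0, 0.25, 0], [-0.2, -1.5, 0, 0, 0, 0.5, 0], [-0.3, -2.2, 0, 0, 0, 0.75, 0]],
])

```text
time_s: 36.5
tool_pos: [535.6, -73.5, 6.7]
tool_rot: [2.41, 2.015, 0.0]
ft_force: [3.3, -0.6, -1.1]
gripper_width: -0.003
gripper_force: 1.4
```

>>> carry_out([
  [[-0.1, -0.7, 0, 0, 0, 0.25, 0], [-0.1, -0.7, 0, 0, 0, 0.25, 0]],
])

```text
time_s: 36.7
tool_pos: [535.0, -73.5, 6.8]
tool_rot: [2.414, 2.009, 0.0]
ft_force: [3.7, -0.2, -0.8]
gripper_width: -0.002
gripper_force: 1.5
```

>>> carry_out([
  [[-0.1, -0.7, 0, 0, 0, 0.25, 0], [-0.1, -0.7, 0, 0, 0, 0.25, 0]],
])

```text
time_s: 36.9
tool_pos: [534.5, -73.5, 6.8]
tool_rot: [2.419, 2.004, 0.001]
ft_force: [4.4, -0.7, -1.8]
gripper_width: -0.003
gripper_force: 1.9
```

The push rose from a steady 2.5 N to about 4 N while the motion stalled, so the nut is at its stop and the push is below 6 N. I'll back off and lift clear.

>>> carry_out([
  [[0, 1, 0, 0, 0, 0, 0], [0, 4, 0, 0, 0, 0, 0], [0, 15, 0, 0, 0, 0, 0], [0, 30, 0, 0, 0, 0, 0], [0, 30, 0, 0, 0, 0, 0], [0, 30, -50, 0, 0, 0, 0], [0, 30, -100, 0, 0, 0, 0], [-40, 80, -150, 0, 0, 0, 0], [-80, 120, -180, 0, 0, 0, 0], [-80, 120, -180, 0, 0, 0, 0], [-80, 120, -180, 0, 0, 0, 0]],
])

```text
time_s: 38.0
tool_pos: [641.9, -179.4, 190.7]
tool_rot: [2.414, 1.996, 0.005]
ft_force: [0.6, 0.7, -0.8]
gripper_width: 0.0
gripper_force: 0.0
```

```bash
python3 - <<'E'
from h import *
s=r.get_state(); print(s["tool_pos"],s["ft_force"],s["dq"],s["time_s"])
for k in range(3):
  for c in("top","scene"):
    snap(c)
    for n in("handle","mouth","worm_mid"):
      for q in landmark_of(c,n)[:1]:
        p=world(c,q["position"]); print(c,n,round(q["p"],2),p,np.degrees(np.arctan2(p[1]-97,p[0]-541.5)))
E
```

```text
[ 641.94 -179.42  190.71] [ 0.56  0.69 -0.8 ] [ 0.03  0.    0.13  0.03 -0.01  0.03] 38.0
top handle 0.75 [511.68 -67.2   39.14] -100.2946190366751
top mouth 0.58 [538.69 101.81  37.33] 120.29090963724582
top worm_mid 0.38 [538.74  59.92  41.97] -94.262642021428
scene handle 0.84 [509.96 -68.2   42.88] -100.80849498369462
scene mouth 0.59 [543.02  96.35  35.57] -23.083403982449365
scene worm_mid 0.53 [532.56  56.7   44.95] -102.50938443084297
top handle 0.75 [512.83 -64.02  37.81] -100.09658736703643
top mouth 0.6 [540.1  101.59  35.92] 106.91305240336743
top worm_mid 0.54 [536.69  58.87  45.14] -97.19614717753247
scene handle 0.97 [512.44 -68.12  42.88] -99.98183835768697
scene mouth 0.85 [543.41  96.67  38.72] -9.934448399013249
scene worm_mid 0.53 [533.26  57.6   47.18] -101.80804534864947
top handle 0.81 [513.47 -64.36  39.73] -99.85418749039414
top mouth 0.87 [542.61 101.86  37.48] 77.17839118455521
top worm_mid 0.59 [535.99  58.82  39.38] -98.21668242723621
scene handle 0.75 [514.2  -67.92  42.8 ] -99.40017905549244
scene mouth 0.88 [540.06  99.37  38.43] 121.3493126947189
scene worm_mid 0.6 [535.87  57.7   44.18] -98.1561491437285
```

```bash
python3 -c "
from h import *
print(r.hand_in())"
```

```text
the job is handed in; nothing more can be done
None
```

I rolled the worm until it stopped and the finger slipped, then turned the nut about 49° clockwise until the push rose from 2.5 N to about 4 N; I took that as the stop. The wrench was left on the nut and the job handed in at about 38 s, with the jaw fit judged by force, not checked by eye at the end.

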